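# Unstack the slide supplies into their storage trays

### The job

Clear up beside the microscope: take the stack of slide supplies apart from the top, one piece at a time, and set each piece flat and right way up inside the tray made to its size (cover-slip box, slide mailer, slide carton). Move the spare eyepiece from the wooden lens rest to the tray with the V-shaped channel, lying home along the middle of the channel, and do not let it roll onto the bench. Set everything down without dropping it, let go, and leave the dropper bottle standing where it is.

Things in the scene. Friction and masses are not known exactly. Their poses are not given: they have to be found in the camera images.
- carton: Carton of microscope slides, brown card with a white paper band, 80 x 56 x 30 mm (x, y, z), about 0.19 to 0.35 kg; bottom piece of the stack, lying flat on the bench. Origin: centre of its underside; x along the long side, z up. Smooth and rigid; take it from above with the fingers across the short side (along its y).
- mailer: Slide mailer, flat pale plastic box, 82 x 32 x 20 mm (x, y, z), about 50 g; middle piece, lies flat on the carton, its long side nearly along the carton's. Origin: centre of its underside; x along the long side, z up. Smooth and rigid; take it from above with the fingers across the short side (along its y).
- slipbox: Cover-slip box, small black plastic box with a white paper square on its lid, 34 x 28 x 22 mm (x, y, z), 30 g; top piece, lies on the mailer, up to 20 mm from its middle. Origin: centre of its underside; x along the long side, z up. Smooth and rigid; take it from above with the fingers across the short side (along its y).
- eyepiece: Spare microscope eyepiece lying on its side in the lens rest, dust caps on both ends: a round black and grey bar 60 mm long, 32 mm in diameter (23 mm over an 8 mm long neck from 8 to 16 mm on its +x side), about 75 g. Origin: on its axis half-way along, a good place to grip, fingers across the axis; x along the axis; y and z turn as it rolls. In the tray it may lie either way round.
- lens_rest: Wooden lens rest, fixed: a V channel (faces sloping 30 degrees, 74 mm long, 32 mm wide over all, edges 17 mm above the bench) on a 90 x 30 x 6 mm foot, holding the eyepiece with its axis 27.5 mm above the bench. The channel is no wider than the eyepiece: fingers pass down beside it to 9 mm below the axis. Origin: centre of the underside; x along the channel.
- carton_tray: Grey plastic tray, fixed; floor 3 mm above the bench, rim 4 mm wide, 8 mm high. The widest tray, 98 x 74 mm inside, 106 x 82 mm outside: for the carton. Origin: centre of the underside, at bench level; x along the long side, z up.
- mailer_tray: Grey plastic tray, fixed; floor 3 mm above the bench, rim 4 mm wide, 8 mm high. The long narrow tray with a flat floor, 100 x 50 mm inside, 108 x 58 mm outside: for the mailer. Origin: centre of the underside, at bench level; x along the long side, z up.
- slipbox_tray: Grey plastic tray, fixed; floor 3 mm above the bench, rim 4 mm wide, 8 mm high. The smallest tray, 52 x 46 mm inside, 60 x 54 mm outside: for the cover-slip box. Origin: centre of the underside, at bench level; x along the long side, z up.
- eyepiece_tray: Grey plastic tray, fixed; floor 3 mm above the bench, rim 4 mm wide, 8 mm high. The tray with a V-shaped channel along its middle, 84 x 52 mm inside, 92 x 60 mm outside: for the eyepiece. Channel like the lens rest's, 84 mm long, edges 17 mm above the bench; an eyepiece lying home has its axis 27.5 mm above the bench. Origin: centre of the underside, at bench level; x along the long side, z up.
- dropper: Amber glass dropper bottle with black collar and rubber bulb, 29 mm in diameter, 79 mm tall, standing among the things; not to be moved. Origin: centre of its underside.
Mind the look-alikes: they are no part of the job. Leave any green or red look-alike of the slipbox alone.

How it is judged (in metres and radians):
At the end, for the whole second after the job is handed in: Carton, mailer and cover-slip box each lie flat (0.1 rad, right way up) in their own tray, within 14 mm of its centre; the eyepiece lies home in its tray's channel (14 mm lengthwise, 4 mm sideways, 0.12 rad); all released and at rest; the dropper bottle stands (horizontal distance between carton and carton_tray below 0.014 m and z of carton in the frame of carton_tray between 0 and 0.006 m and angle between each of carton, mailer, slipbox's own z axis and vertical below 0.1 rad and horizontal distance between mailer and mailer_tray below 0.014 m and z of mailer in the frame of mailer_tray between 0 and 0.006 m and horizontal distance between slipbox and slipbox_tray below 0.014 m and z of slipbox in the frame of slipbox_tray between 0 and 0.006 m and x of eyepiece in the frame of eyepiece_tray between -0.014 and 0.014 m and y of eyepiece in the frame of eyepiece_tray between -0.004 and 0.004 m and z of eyepiece in the frame of eyepiece_tray between 0.024 and 0.031 m and angle between the x axis of eyepiece and the x axis of eyepiece_tray, either way round below 0.12 rad and linear speed of each of carton, mailer, slipbox, eyepiece below 0.02 m/s and angular speed of each of carton, mailer, slipbox, eyepiece below 0.3 rad/s and contact force between the fingers and carton below 0.05 N and contact force between the fingers and mailer below 0.05 N and contact force between the fingers and slipbox below 0.05 N and contact force between the fingers and eyepiece below 0.05 N and angle between dropper's own z axis and vertical below 0.2 rad); the robot touches nothing.
It fails at once if a piece is lifted or pushed away from under another that still lies on it (carton with the mailer on it, or mailer with the cover-slip box on it, moved over 30 mm) ((distance of carton from where it was at the start of the episode above 0.03 m and distance between mailer and carton below 0.045 m) or (distance of mailer from where it was at the start of the episode above 0.03 m and distance between slipbox and mailer below 0.033 m)).
It fails at once if a piece is dropped or thrown: it moves faster than 0.7 m/s (a fall of about 25 mm) out of the fingers ((linear speed of carton above 0.7 m/s and contact force between the fingers and carton below 0.05 N) or (linear speed of mailer above 0.7 m/s and contact force between the fingers and mailer below 0.05 N) or (linear speed of slipbox above 0.7 m/s and contact force between the fingers and slipbox below 0.05 N) or (linear speed of eyepiece above 0.7 m/s and contact force between the fingers and eyepiece below 0.05 N)).
It fails at once if the eyepiece rolls off onto the bench (its axis lower than 20 mm) (height (world z) of eyepiece below 0.02 m).
It fails at once if the dropper bottle is knocked over or shifted by more than 30 mm (distance of dropper from where it was at the start of the episode above 0.03 m or angle between dropper's own z axis and vertical above 0.5 rad).
It also fails if it takes over 128 s, if anything falls off the work surface, if the arm or the gripper's body presses on something with over 40 N, if the wrist force passes 120 N, or if a joint passes its speed limit or range.

### The arm

A 6-joint arm with a two-finger parallel gripper is mounted at the origin on the work surface. World frame = base frame: x ahead of the robot, y to its left, z up, the work surface at z = 0. Lengths are in mm, angles in rad, forces in N, time in s.
With the tool pointing down it reaches from about 350 to 975 mm from the base axis. Payload 7.1 kg.
Tool frame: the origin (TCP) lies midway between the tips of the shut fingers; the grasp point (between the pads) lies 19 mm behind it (ctrl.grip_depth is the distance from the TCP to the grasp point, in mm); z points along the fingers, y is the line along which they close (so a half turn about z gives the same grasp; the last joint's range is limited). The gripper opens to 88 mm and grips with 3 to 60 N. Pads are 20 mm wide; open, the fingers measure 115 mm over their backs; the gripper's body (75 mm by 178 mm) begins 61 mm behind the grasp point.
Start: joints at [1.264, 0.423, 1.63, -0, 1.089, -0.019], TCP at [177.37, 599.287, 222.675] pointing down, gripper open.
Joint ranges: [-3, 3], [-0.9, 2.11], [0.09, 2.58], [-1.31, 4.45], [0.11, 2.69], [-2.54, 2.54]. Speed limits (rad/s): [2.39, 2.39, 3.01, 3.14, 3.14, 3.14].

### API

Orientations are given as a rotation vector (axis times angle).
In Python, from workcell import ctrl, cams gives the robot as it stands.
- The arm moves only by the tool move_arm, never from a script. Its argument "steps" is a list of rows, each a list of 3 entries, a list of its own where there are three numbers: the shift along the tool's x, y, z in units of 25 mm (1.0 is 25 mm), then the turn about the tool's z in units of 5 degrees (1.0 is 5 degrees), then the closure, from 0 (fully open) to 1 (shut). A call has 1 to 20 rows; each row shifts and turns the commanded pose from where the row before left it, along the tool's axes as they then stand; what a row does not reach is not made up. A row lasts 1/12 s, in which the tool goes at most 41.7 mm and 7.16 degrees, less where a joint would pass 70% of its speed; a pose out of reach is approached as far as the arm can. A call is refused whole if a number of a shift passes 1 or a number of a turn 1, either way. A call with a gripper value outside its range is refused whole. The fingers move at their own pace and stop on an object; the grip force is fixed at half the most. Time passes only in rows, so rows that do not move let the fingers close. It gives the time, the measured TCP pose, the force, the opening and the grip force at its end, in the units of the state.
- ctrl.get_obs(): the state, without advancing time (a new reading comes with each control period).
- cams.get_image(name): name is "scene" or "top" or "wrist"; returns a dict with "image" (420x560x3 uint8, red, green, blue), "camera_matrix" (3x3 intrinsics, pixels), "xyz" and "rotation" of the camera in the world; the wrist camera has in their place "mount" (4x4, takes a point from camera to tool coordinates, whose origin is the TCP and whose axes are the flange's). Camera axes: x right, y down, z forward; pixel columns grow to the right and rows downward; lengths in mm; the calibration is good to about 2 mm. A picture is of the moment at which its call begins: read the wrist's pose just before it. There is no depth.
- ctrl.close_job(): hands the job in; it is judged then, once.
Trained networks look in the newest picture that a camera, given by its name, has taken for a name from the list of things; names that differ only in an ending like _2 or _b are one class to them, and where a whole thing is asked for, a point or a joint stands for the part that bears it (a point fixed in the world has none). Each returns a list of dicts, best first, with "p" (0 to 1); they miss things now and then, are a little off and sometimes report something else, mostly with a low value. They report only what shows in the picture. A call takes as long as a camera call. They do not tell look-alikes from the thing itself.
- cams.boxes_of(camera, thing): "rect" ([centre column, centre row, width, height] in pixels, round what is visible of it).
- cams.cut_out(camera, thing): "pixels" (420x560 bool, what is visible of it) and "rect" ([centre column, centre row, width, height] in pixels, round what is visible of it).
The state is a dict: "t": time; "qpos": joint angles; "qvel": joint speeds; "joint_torque": joint torques, N m; "ee_pos": TCP position; "orientation": TCP orientation; "ft_force": force on the tool from outside, world axes, zero at the start; "moment": the same for the moment, N m; "width": finger opening in mm; "grasp_force": force on a finger pad.
Only numpy, scipy, OpenCV 4.12 (cv2) and the standard library are available. Lean on these libraries where they do the work, as an engineer would, in place of code of your own. Each camera call takes 0.05 s, during which the arm holds its last target. There are 200 camera calls.

## Working session

There is one attempt and no reset: what is moved stays moved. The work goes in short steps, Python scripts to look and compute and a tool call to move; the robot and the scene stay as the last step left them, time stands still between calls to the robot, and variables do not carry over. Pictures are saved under pics/ and viewed, at most 14 in all, crops included, and the job is handed in when it is done.

Besides the shell and the picture viewer there is one more tool, called as name(argument=value, ...), one argument or row to a line, values as JSON. move_arm: Moves the arm, as the interface text tells. Its arguments: {"type":"object","properties":{"steps":{"type":"array"}},"required":["steps"]}

```bash
mkdir -p pics; ls
python3 - <<'E'
from workcell import ctrl,cams
import cv2,numpy as np
o=ctrl.get_obs();print(o['t'],o['ee_pos'],o['orientation'],o['width'])
for n in ['top','scene']:
    d=cams.get_image(n);cv2.imwrite(f'pics/{n}0.png',d['image'][:,:,::-1]);print(n,d['camera_matrix'],d['xyz'],d['rotation'])
    for t in ['carton','mailer','slipbox','eyepiece','lens_rest','carton_tray','mailer_tray','slipbox_tray','eyepiece_tray','dropper']:
        print(t,[(round(r['p'],2),np.round(r['rect']).tolist()) for r in cams.boxes_of(n,t)][:4])
E
```

```text
pics
0.0 [177.20705862 598.75183597 221.88793601] [-4.50504360e-01 -3.10886204e+00  2.40660156e-03] 87.9518873044317
top [[463.46366786   0.         282.9587801 ]
 [  0.         463.46366786 217.66227324]
 [  0.           0.           1.        ]] [ 419.00954685    3.5088718  1270.38855778] [-2.14770789  2.21021737 -0.09899469]
carton [(0.82, [222.0, 175.0, 20.0, 32.0])]
mailer [(0.74, [218.0, 169.0, 17.0, 30.0])]
slipbox [(0.69, [189.0, 158.0, 18.0, 9.0]), (0.63, [255.0, 183.0, 17.0, 18.0]), (0.58, [185.0, 182.0, 17.0, 16.0]), (0.55, [216.0, 169.0, 17.0, 17.0])]
eyepiece [(0.58, [133.0, 225.0, 19.0, 28.0])]
lens_rest [(0.73, [138.0, 227.0, 12.0, 36.0])]
carton_tray [(0.76, [240.0, 240.0, 39.0, 47.0])]
mailer_tray [(0.58, [318.0, 233.0, 36.0, 42.0]), (0.31, [131.0, 226.0, 17.0, 30.0])]
slipbox_tray [(0.71, [334.0, 176.0, 20.0, 22.0]), (0.69, [243.0, 239.0, 37.0, 44.0])]
eyepiece_tray [(0.66, [432.0, 212.0, 30.0, 40.0])]
dropper []
scene [[543.5104431    0.         273.12162068]
 [  0.         543.5104431  208.68596026]
 [  0.           0.           1.        ]] [1057.41379362  802.7536689   965.33475501] [-0.74596883 -2.58989842  1.11382108]
carton [(0.79, [271.0, 292.0, 46.0, 28.0]), (0.19, [210.0, 204.0, 29.0, 19.0])]
mailer [(0.71, [203.0, 143.0, 30.0, 18.0]), (0.58, [269.0, 281.0, 38.0, 30.0])]
slipbox [(0.76, [270.0, 277.0, 14.0, 24.0]), (0.76, [304.0, 316.0, 19.0, 18.0]), (0.6, [259.0, 255.0, 13.0, 11.0]), (0.49, [273.0, 324.0, 16.0, 18.0])]
eyepiece [(0.78, [392.0, 335.0, 30.0, 31.0])]
lens_rest [(0.68, [391.0, 347.0, 32.0, 25.0])]
carton_tray [(0.94, [321.0, 244.0, 49.0, 42.0])]
mailer_tray []
slipbox_tray [(0.61, [212.0, 205.0, 32.0, 24.0])]
eyepiece_tray [(0.84, [204.0, 142.0, 31.0, 18.0])]
dropper [(0.82, [398.0, 273.0, 13.0, 30.0])]
```

Run:
```python
import cv2
a=cv2.imread('pics/top0.png');cv2.imwrite('pics/t1.png',cv2.resize(a[100:300,80:480],None,fx=2,fy=2,interpolation=3)) 
a=cv2.imread('pics/scene0.png');cv2.imwrite('pics/s1.png',cv2.resize(a[110:380,150:500],None,fx=2.2,fy=2.2,interpolation=3))
```

```text
(no output)
```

View pics/t1.png

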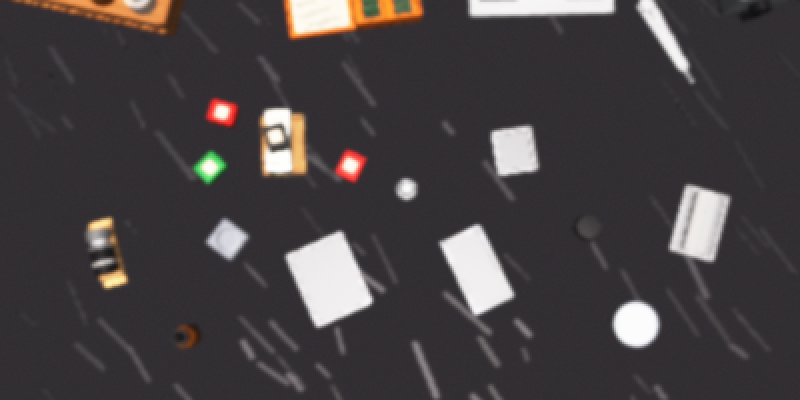

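View pics/s1.png

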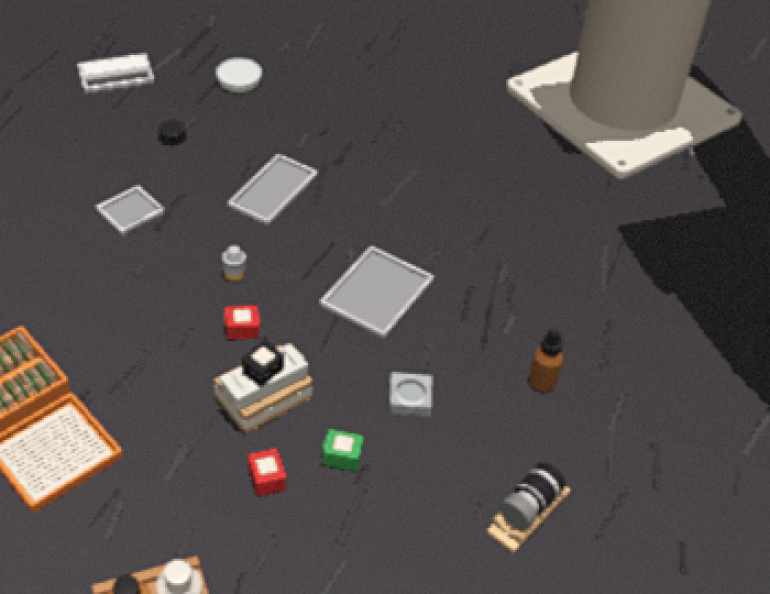

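```bash
cat > h.py <<'E'
import numpy as np,cv2
from scipy.spatial.transform import Rotation as R
from workcell import ctrl,cams
def cam(n):
    o=ctrl.get_obs();d=cams.get_image(n);K=d['camera_matrix']
    if n=='wrist':
        M=np.array(d['mount']);T=np.eye(4);T[:3,:3]=R.from_rotvec(o['orientation']).as_matrix();T[:3,3]=o['ee_pos'];T=T@M
        return d['image'],K,T[:3,:3],T[:3,3]
    r=np.array(d['rotation']);r=r if r.shape==(3,3) else R.from_rotvec(r).as_matrix()
    return d['image'],K,r,np.array(d['xyz'])
def w(c,uv,z):
    uv=np.atleast_2d(uv).astype(float);p=np.c_[uv,np.ones(len(uv))]@np.linalg.inv(c[1]).T@c[2].T
    return (c[3]+p*((z-c[3][2])/p[:,2:]))[:,:2]
def px(c,P):
    q=(np.atleast_2d(P)-c[3])@c[2]@c[1].T;return q[:,:2]/q[:,2:]
def rect(c,mask,z):
    "oriented rectangle in the world of the biggest blob seen at height z: centre, long, short, yaw of long side"
    cs,_=cv2.findContours(mask.astype(np.uint8),cv2.RETR_EXTERNAL,cv2.CHAIN_APPROX_NONE)
    k=max(cs,key=cv2.contourArea)[:,0]
    (x,y),(a,b),t=cv2.minAreaRect(w(c,k,z).astype(np.float32));
    if a<b:a,b,t=b,a,t+90
    return np.round([x,y,a,b,(t+90)%180-90],1)
def go(x,y,z,yaw_y,o=None):
    "rows from here: dx,dy,dz (units of 25 mm, tool axes now), turn (units of 5 deg) to bring tool y along yaw_y (deg, mod 180)"
    o=o or ctrl.get_obs();m=R.from_rotvec(o['orientation']).as_matrix()
    d=m.T@(np.array([x,y,z])-o['ee_pos'])/25;cur=np.degrees(np.arctan2(m[1,1],m[0,1]))
    t=-((yaw_y-cur+90)%180-90)
    return np.round(d,2),'turn',round(t/5,2),'cur_y_yaw',round(cur,1),'q6',round(o['qpos'][5],2)
E
python3 - <<'E'
from h import *
import math
for n in ['top','scene']:
    c=cam(n)
    for t,z in [('carton_tray',8),('mailer_tray',8),('slipbox_tray',8),('eyepiece_tray',8),('carton',30),('mailer',50),('slipbox',72),('eyepiece',27.5),('lens_rest',15),('dropper',0)]:
        for r in cams.cut_out(n,t)[:4]: print(n,t,round(r['p'],2),np.round(r['rect'][:2]).tolist(),rect(c,r['pixels'],z).tolist())
print(c[2][:,2]); print(go(0,0,0,0)); c=cam('wrist');print(c[2],c[3],c[1][0,0])
E
```

```text
top carton_tray 0.89 [241.0, 240.0] [474.3, 106.3, 106.0, 84.0, 22.6]
top mailer_tray 0.82 [319.0, 233.0] [480.7, -96.5, 109.7, 61.1, 24.5]
top slipbox_tray 0.79 [336.0, 178.0] [643.5, -153.3, 62.9, 56.2, 5.9]
top eyepiece_tray 0.75 [432.0, 211.0] [534.8, -402.4, 90.5, 59.2, -16.4]
top carton 0.69 [221.0, 174.0] [654.1, 160.9, 84.7, 59.5, -0.9]
top mailer 0.47 [219.0, 169.0] [656.0, 163.6, 83.8, 37.2, -0.9]
top slipbox 0.6 [191.0, 158.0] [692.4, 233.8, 34.1, 27.3, 72.3]
top slipbox 0.56 [186.0, 186.0] [620.4, 250.6, 31.4, 30.0, -45.8]
top slipbox 0.48 [218.0, 168.0] [657.2, 164.9, 37.4, 29.1, 12.9]
top slipbox 0.43 [256.0, 183.0] [616.6, 67.5, 31.9, 27.0, -27.8]
top eyepiece 0.81 [131.0, 226.0] [519.0, 406.6, 61.8, 31.0, 12.5]
top eyepiece 0.5 [172.0, 269.0] [400.6, 294.8, 34.8, 26.5, 88.3]
top lens_rest 0.65 [136.0, 226.0] [517.4, 403.1, 92.2, 33.8, 12.5]
top dropper 0.56 [172.0, 270.0] [400.1, 298.5, 35.5, 27.1, 88.3]
scene carton_tray 0.84 [322.0, 244.0] [475.2, 107.7, 113.6, 87.8, 22.0]
scene mailer_tray 0.63 [271.0, 294.0] [662.1, 173.4, 96.5, 64.4, -30.1]
scene mailer_tray 0.58
[... 613 characters left out ...]
e slipbox 0.72 [270.0, 278.0] [662.5, 174.0, 45.7, 40.5, 12.6]
scene slipbox 0.63 [272.0, 325.0] [727.5, 281.7, 44.1, 27.4, 58.4]
scene eyepiece 0.83 [392.0, 336.0] [516.2, 407.6, 77.1, 30.1, 12.8]
scene lens_rest 0.52 [390.0, 349.0] [525.1, 413.8, 87.1, 33.2, 8.0]
scene dropper 0.54 [398.0, 274.0] [376.7, 276.8, 91.8, 31.8, 38.4]
[-0.39133931 -0.61265521 -0.68666378]
(array([ -0.  , -25.  ,   8.91]), 'turn', np.float64(14.7), 'cur_y_yaw', np.float64(73.5), 'q6', np.float64(-0.02))
[[ 2.83876953e-01  9.19599571e-01  2.71570442e-01]
 [ 9.58860689e-01 -2.72184862e-01 -8.06323709e-02]
 [-2.32130279e-04  2.83287893e-01 -9.59034888e-01]] [101.72636556 621.36413533 384.55805139] 359.20393624895183
```

Candidates for slipbox (top px): black/white on the stack (218,168) – chosen; red (191,158), red (256,183), green (186,186) – look-alikes, left alone. Go over the stack for a close check.

```bash
python3 -c "
from h import *
print(go(655,163,222,90))"
```

```text
(array([-23.27, -11.31,   0.03]), 'turn', np.float64(-3.3), 'cur_y_yaw', np.float64(73.5), 'q6', np.float64(-0.02))
```

move_arm(
  steps=[
    [[-0.97,-0.47,0],0,0],
    [[-0.97,-0.47,0],0,0],
    [[-0.97,-0.47,0],0,0],
    [[-0.97,-0.47,0],0,0],
    [[-0.97,-0.47,0],0,0],
    [[-0.97,-0.47,0],0,0],
    [[-0.97,-0.47,0],0,0],
    [[-0.97,-0.47,0],0,0],
    [[-0.97,-0.47,0],0,0],
    [[-0.97,-0.47,0],0,0],
    [[-0.97,-0.47,0],0,0],
    [[-0.97,-0.47,0],0,0],
    [[-0.97,-0.47,0],0,0],
    [[-0.97,-0.47,0],0,0],
    [[-0.97,-0.47,0],0,0],
    [[-0.97,-0.47,0],0,0],
    [[-0.97,-0.47,0],0,0],
    [[-0.97,-0.47,0],0,0],
    [[-0.97,-0.47,0],0,0],
    [[-0.97,-0.47,0],0,0],
  ],
)

```text
t: 3.92
ee_pos: [576.6, 235.2, 222.7]
orientation: [0.451, 3.109, 0.0]
ft_force: [-0.2, 0.3, 0.1]
width: 87.7
grasp_force: 0.0
```

move_arm(
  steps=[
    [[-0.97,-0.47,0],0,0],
    [[-0.97,-0.47,0],0,0],
    [[-0.97,-0.47,0],0,0],
    [[-0.97,-0.47,0],0,0],
    [[0,0,0],-0.8,0],
    [[0,0,0],-0.8,0],
    [[0,0,0],-0.8,0],
    [[0,0,0],-0.9,0],
    [[0,0,0],0,0],
    [[0,0,0],0,0],
  ],
)

```text
t: 4.75
ee_pos: [655.4, 163.7, 222.6]
orientation: [-0.003, -3.141, 0.0]
ft_force: [-0.3, -0.7, 0.5]
width: 88.0
grasp_force: 0.0
```

```bash
cat > look.py <<'E'
import sys
from h import *
c=cam('wrist');o=ctrl.get_obs();print(o['t'],np.round(o['ee_pos'],1),go(0,0,0,90)[2:],o['width'],'F',np.round(o['ft_force'],1))
if sys.argv[1]!='-':cv2.imwrite(f'pics/{sys.argv[1]}.png',c[0][:,:,::-1])
for a in sys.argv[2:]:
    t,z=a.split(':')
    for r in cams.cut_out('wrist',t)[:4]: print(t,round(r['p'],2),np.round(r['rect']).tolist(),rect(c,r['pixels'],float(z)).tolist())
E
python3 look.py w1 slipbox:72 mailer:50 carton:30
```

```text
4.8 [655.4 163.7 222.7] (np.float64(-0.03), 'cur_y_yaw', np.float64(89.9), 'q6', np.float64(-1.34)) 87.7204852325025 F [0.2 0.5 0.5]
slipbox 0.87 [291.0, 196.0, 38.0, 42.0] [654.2, 166.4, 37.3, 27.7, 14.3]
slipbox 0.82 [200.0, 153.0, 41.0, 46.0] [616.6, 86.1, 34.2, 28.1, -27.0]
slipbox 0.69 [384.0, 157.0, 46.0, 40.0] [618.3, 247.6, 30.2, 28.6, -43.5]
slipbox 0.6 [364.0, 225.0, 41.0, 38.0] [681.8, 233.5, 33.8, 27.4, 75.2]
mailer 0.93 [290.0, 187.0, 31.0, 84.0] [629.9, 166.4, 35.5, 32.0, -0.8]
carton 0.8 [286.0, 183.0, 55.0, 85.0] [652.3, 162.1, 83.6, 56.8, 1.1]
```

View pics/w1.png

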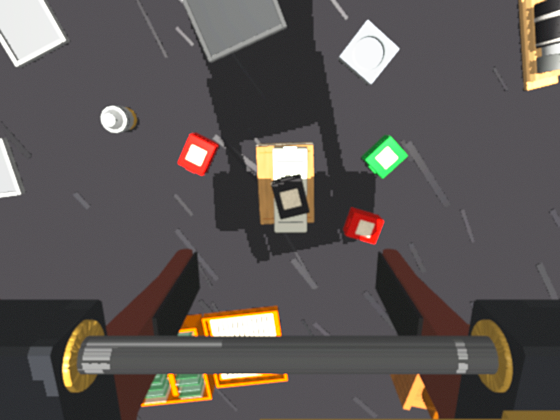

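View w1 confirms: black box with white square at (291,197) on the stack; red at (197,154), (364,226), green (386,157) stay. Take it.

move_arm(
  steps=[
    [[0,0.09,0],-0.95,0],
    [[0,0,0],-0.95,0],
    [[0,0,0],-0.9,0],
    [[0,0,0.9],0,0],
    [[0,0,0.9],0,0],
    [[0,0,0.9],0,0],
    [[0,0,0.9],0,0],
    [[0,0,0.9],0,0.2],
    [[0,0,0.9],0,0.3],
    [[0,0,0.6],0,0.3],
    [[0,0,0.4],0,0.3],
    [[0,0,0.16],0,0.3],
    [[0,0,0],0,0.3],
  ],
)

```text
t: 6.03
ee_pos: [655.2, 165.9, 58.1]
orientation: [0.383, -3.117, 0.0]
ft_force: [-0.3, 0.7, 0.6]
width: 61.4
grasp_force: 0.0
```

move_arm(
  steps=[
    [[0,0,0],0,0.5],
    [[0,0,0],0,0.6],
    [[0,0,0],0,0.7],
    [[0,0,0],0,1],
    [[0,0,0],0,1],
    [[0,0,0],0,1],
    [[0,0,0],0,1],
    [[0,0,0],0,1],
    [[0,0,-0.1],0,1],
    [[0,0,-0.3],0,1],
    [[0,0,-0.5],0,1],
    [[0,0,-0.5],0,1],
    [[0,0,-0.6],0,1],
    [[0,0,0],0,1],
  ],
)

```text
t: 7.2
ee_pos: [657.8, 166.5, 113.1]
orientation: [-0.382, 3.112, 0.001]
ft_force: [0.3, 0.4, -0.0]
width: 27.8
grasp_force: 30.0
```

```bash
python3 look.py w2 slipbox:100 mailer:50; python3 -c "
from h import *
print(go(644,-152.3,108,96),ctrl.get_obs()['grasp_force'])"
```

```text
7.25 [657.1 166.3 111.6] (np.float64(2.8), 'cur_y_yaw', np.float64(104.0), 'q6', np.float64(-1.58)) 27.722013920218927 F [-0.4  0.9  0.3]
slipbox 0.93 [421.0, 206.0, 62.0, 55.0] [611.0, 224.9, 25.3, 24.9, -46.3]
slipbox 0.92 [171.0, 138.0, 64.0, 63.0] [609.4, 96.8, 26.6, 20.8, -27.5]
slipbox 0.87 [374.0, 278.0, 52.0, 44.0] [660.3, 213.6, 29.2, 21.1, 74.2]
slipbox 0.71 [286.0, 277.0, 64.0, 78.0] [667.1, 169.4, 47.5, 33.0, 14.0]
mailer 0.59 [295.0, 197.0, 63.0, 81.0] [638.6, 165.9, 54.3, 32.7, 0.2]
(array([  3.53, -12.24,   0.05]), 'turn', np.float64(1.6), 'cur_y_yaw', np.float64(104.0), 'q6', np.float64(-1.58)) 29.999877512454987
```

move_arm(
  steps=[
    [[0.27,-0.94,0],0,1],
    [[0.27,-0.94,0],0,1],
    [[0.27,-0.94,0],0,1],
    [[0.27,-0.94,0],0,1],
    [[0.27,-0.94,0],0,1],
    [[0.27,-0.94,0],0,1],
    [[0.27,-0.94,0],0,1],
    [[0.27,-0.94,0],0,1],
    [[0.27,-0.94,0],0,1],
    [[0.27,-0.94,0],0,1],
    [[0.27,-0.94,0],0,1],
    [[0.27,-0.94,0],0,1],
    [[0.27,-0.94,0],0,1],
    [[0,0,0.5],0.8,1],
    [[0,0,0.5],0.8,1],
    [[0,0,0],0,1],
    [[0,0,0],0,1],
  ],
)

```text
t: 8.77
ee_pos: [643.1, -151.5, 82.4]
orientation: [0.168, -3.134, -0.001]
ft_force: [-1.3, 0.3, 0.1]
width: 28.4
grasp_force: 30.0
```

```bash
python3 look.py w2 slipbox:100 slipbox_tray:8;python3 -c "
from h import *
print(go(644,-152,11,96))"
```

```text
8.8167 [ 643.8 -151.5   83.2] (np.float64(1.23), 'cur_y_yaw', np.float64(96.1), 'q6', np.float64(-1.93)) 27.753660218274746 F [-0.4  0.1 -0.8]
slipbox 0.83 [286.0, 277.0, 65.0, 77.0] [637.5, -152.0, 39.5, 27.7, 6.1]
slipbox_tray 0.62 [283.0, 214.0, 79.0, 74.0] [635.9, -154.9, 53.8, 53.8, -83.1]
slipbox_tray 0.38 [421.0, 36.0, 112.0, 72.0] [509.1, -84.3, 60.6, 43.5, -67.2]
(array([ 0.03, -0.02,  2.93]), 'turn', np.float64(0.02), 'cur_y_yaw', np.float64(96.1), 'q6', np.float64(-1.93))
```

View pics/w2.png

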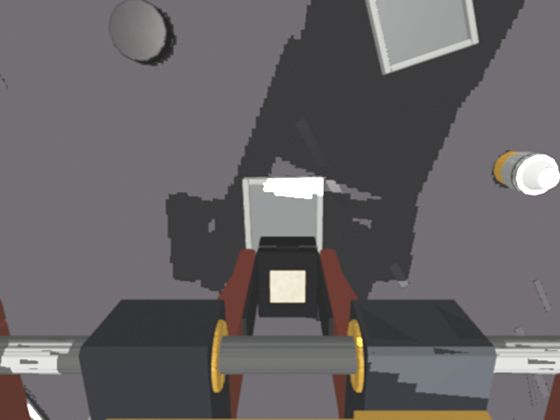

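move_arm(
  steps=[
    [[0.03,-0.05,0.6],0,1],
    [[0,0,0.6],0,1],
    [[0,0,0.6],0,1],
    [[0,0,0.5],0,1],
    [[0,0,0.3],0,1],
    [[0,0,0.15],0,1],
    [[0,0,0.08],0,1],
    [[0,0,0.05],0,1],
    [[0,0,0],0,1],
    [[0,0,0],0,1],
  ],
)

```text
t: 9.75
ee_pos: [644.1, -153.1, 12.2]
orientation: [-0.165, 3.136, -0.001]
ft_force: [-0.8, 1.0, 2.0]
width: 27.7
grasp_force: 30.0
```

move_arm(
  steps=[
    [[0,0,0.03],0,1],
    [[0,0,0],0,1],
    [[0,0,0],0,0.6],
    [[0,0,0],0,0.4],
    [[0,0,0],0,0.4],
    [[0,0,0],0,0.4],
    [[0,0,-0.3],0,0.4],
    [[0,0,-0.8],0,0],
    [[0,0,-1],0,0],
    [[0,0,-1],0,0],
    [[0,0,-1],0,0],
    [[0,0,-1],0,0],
    [[0,0,-1],0,0],
    [[0,0,-1],0,0],
    [[0,0,-1],0,0],
  ],
)

```text
t: 11.0
ee_pos: [643.4, -153.0, 215.2]
orientation: [-0.165, 3.137, -0.0]
ft_force: [0.3, 0.2, 0.2]
width: 87.5
grasp_force: 0.0
```

```bash
python3 look.py w3 slipbox:25 slipbox_tray:8;python3 -c "
from h import *
print(go(655,163,210,91))"
```

```text
11.05 [ 646.1 -153.7  220.8] (np.float64(1.2), 'cur_y_yaw', np.float64(96.0), 'q6', np.float64(-1.93)) 87.73132327741638 F [ 1.6 -0.5  4.1]
slipbox 0.6 [288.0, 186.0, 30.0, 33.0] [642.5, -152.8, 35.8, 27.4, 6.0]
slipbox 0.56 [506.0, 191.0, 51.0, 38.0] [621.0, 63.6, 39.2, 35.5, 62.7]
slipbox_tray 0.85 [287.0, 180.0, 54.0, 55.0] [640.1, -154.3, 60.6, 53.8, 7.1]
(array([-1.73, 12.54,  0.24]), 'turn', np.float64(1.0), 'cur_y_yaw', np.float64(96.0), 'q6', np.float64(-1.93))
```

View pics/w3.png

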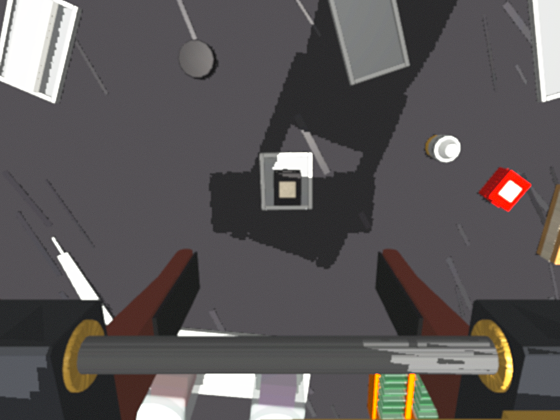

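move_arm(
  steps=[
    [[-0.13,0.96,0],0,0],
    [[-0.13,0.96,0],0,0],
    [[-0.13,0.96,0],0,0],
    [[-0.13,0.96,0],0,0],
    [[-0.13,0.96,0],0,0],
    [[-0.13,0.96,0],0,0],
    [[-0.13,0.96,0],0,0],
    [[-0.13,0.96,0],0,0],
    [[-0.13,0.96,0],0,0],
    [[-0.13,0.96,0],0,0],
    [[-0.13,0.96,0],0,0],
    [[-0.13,0.96,0],0,0],
    [[-0.13,0.96,0],0,0],
    [[0,0,0],1,0],
    [[0,0,0],0,0],
    [[0,0,0],0,0],
  ],
)

```text
t: 12.48
ee_pos: [652.1, 161.6, 212.1]
orientation: [0.032, -3.139, 0.001]
ft_force: [1.0, 1.1, -0.2]
width: 87.6
grasp_force: 0.0
```

```bash
python3 look.py w4 mailer:50 carton:30; python3 -c "
import cv2
a=cv2.imread('pics/w4.png');cv2.imwrite('pics/w4c.png',cv2.resize(a[110:270,210:370],None,fx=3.5,fy=3.5,interpolation=2))"
```

```text
12.5333 [652.3 161.1 212.4] (np.float64(0.23), 'cur_y_yaw', np.float64(91.1), 'q6', np.float64(-1.37)) 87.58722968979221 F [ 0.2 -0.5  0.5]
mailer 0.68 [295.0, 194.0, 36.0, 89.0] [653.7, 166.2, 84.0, 32.5, 1.1]
carton 0.8 [288.0, 186.0, 62.0, 84.0] [651.1, 162.6, 83.3, 58.1, 1.5]
```

View pics/w4c.png

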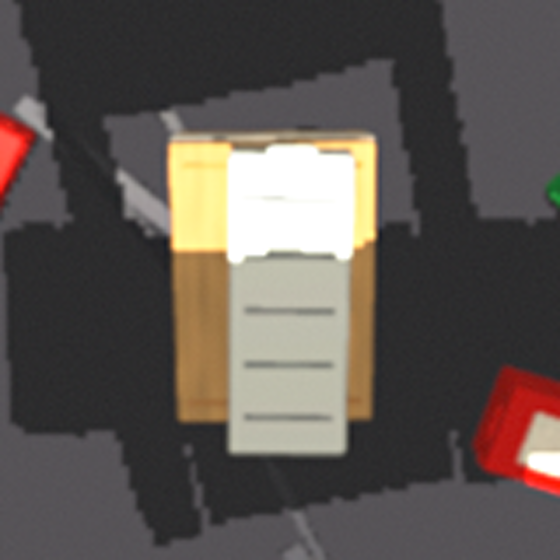

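Mailer seen clean at crop (290,300), centre (654,166), yaw 1°. Take it.

move_arm(
  steps=[
    [[-0.07,0.2,0.9],0,0.2],
    [[0,0,0.9],0,0.2],
    [[0,0,0.9],0,0.2],
    [[0,0,0.9],0,0.2],
    [[0,0,0.9],0,0.2],
    [[0,0,0.9],0,0.2],
    [[0,0,0.7],0,0.2],
    [[0,0,0.5],0,0.2],
    [[0,0,0.27],0,0.2],
    [[0,0,0.1],0,0.2],
    [[0,0,0],0,0.2],
    [[0,0,0],0,0.4],
    [[0,0,0],0,0.5],
    [[0,0,0],0,0.6],
    [[0,0,0],0,0.6],
    [[0,0,0],0,1],
    [[0,0,0],0,1],
    [[0,0,0],0,1],
    [[0,0,0],0,1],
    [[0,0,0],0,1],
  ],
)

```text
t: 14.3
ee_pos: [654.7, 166.8, 39.5]
orientation: [-0.028, 3.141, 0.0]
ft_force: [-0.4, -0.5, 3.2]
width: 31.8
grasp_force: 30.0
```

move_arm(
  steps=[
    [[0,0,-0.1],0,1],
    [[0,0,-0.3],0,1],
    [[0,0,-0.5],0,1],
    [[0,0,-0.6],0,1],
    [[0,0,-0.7],0,1],
    [[0,0,-0.6],0,1],
    [[0,0,0],0,1],
    [[0,0,0],0,1],
  ],
)

```text
t: 14.97
ee_pos: [655.6, 166.9, 111.1]
orientation: [-0.028, 3.138, 0.001]
ft_force: [0.1, 0.2, -0.8]
width: 31.3
grasp_force: 30.0
```

```bash
python3 look.py - mailer:119 carton:30; python3 -c "
from h import *
print(go(481.5,-95.3,107,114.2))"
```

```text
15.0167 [654.7 166.7 109.8] (np.float64(0.2), 'cur_y_yaw', np.float64(91.0), 'q6', np.float64(-1.36)) 31.9617340924917 F [-0.6  0.  -1.6]
mailer 0.66 [290.0, 260.0, 71.0, 149.0] [649.0, 167.1, 75.5, 32.8, 1.0]
carton 0.95 [280.0, 203.0, 83.0, 94.0] [643.5, 161.8, 67.9, 55.8, 2.3]
(array([  7.08, -10.35,   0.07]), 'turn', np.float64(-4.64), 'cur_y_yaw', np.float64(91.0), 'q6', np.float64(-1.36))
```

move_arm(
  steps=[
    [[0.54,-0.8,0],0,1],
    [[0.54,-0.8,0],0,1],
    [[0.55,-0.8,0],0,1],
    [[0.54,-0.8,0],0,1],
    [[0.55,-0.8,0],0,1],
    [[0.54,-0.8,0],0,1],
    [[0.55,-0.8,0],0,1],
    [[0.54,-0.8,0],0,1],
    [[0.55,-0.79,0],0,1],
    [[0.54,-0.79,0],0,1],
    [[0.55,-0.79,0],0,1],
    [[0.54,-0.79,0],0,1],
    [[0.55,-0.79,0],0,1],
    [[0,0,0],-0.9,1],
    [[0,0,0],-0.9,1],
    [[0,0,0],-0.9,1],
    [[0,0,0],-0.97,1],
    [[0,0,0],-0.97,1],
    [[0,0,0],0,1],
    [[0,0,0],0,1],
  ],
)

```text
t: 16.78
ee_pos: [481.7, -95.0, 108.6]
orientation: [0.655, -3.071, -0.001]
ft_force: [0.3, 0.0, -0.2]
width: 31.6
grasp_force: 30.0
```

```bash
python3 look.py w5 mailer:119 mailer_tray:8; python3 -c "
from h import *
print(go(481.5,-95.3,12.5,114.2))"
```

```text
16.8333 [481.8 -95.  108.7] (np.float64(4.81), 'cur_y_yaw', np.float64(114.1), 'q6', np.float64(-2.21)) 31.86585819953446 F [-0.1  0.1  0. ]
mailer 0.63 [289.0, 260.0, 73.0, 146.0] [474.4, -97.7, 73.2, 31.7, 23.8]
mailer_tray 0.67 [287.0, 192.0, 74.0, 114.0] [468.7, -101.1, 88.8, 57.7, 24.0]
(array([ 0.02, -0.  ,  3.86]), 'turn', np.float64(-0.02), 'cur_y_yaw', np.float64(114.1), 'q6', np.float64(-2.21))
```

View pics/w5.png

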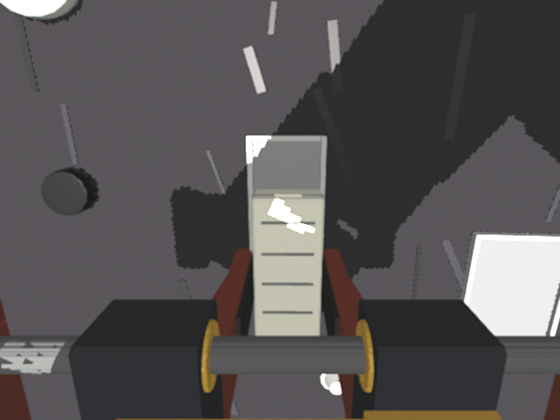

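Mailer held square over its tray (mailer column 288, tray column 286). Lower and release.

move_arm(
  steps=[
    [[0.02,0,0.8],0,1],
    [[0,0,0.8],0,1],
    [[0,0,0.8],0,1],
    [[0,0,0.6],0,1],
    [[0,0,0.4],0,1],
    [[0,0,0.2],0,1],
    [[0,0,0.1],0,1],
    [[0,0,0.08],0,1],
    [[0,0,0.04],0,1],
    [[0,0,0],0,1],
    [[0,0,0],0,1],
  ],
)

```text
t: 17.85
ee_pos: [482.2, -95.4, 14.2]
orientation: [-0.658, 3.071, -0.001]
ft_force: [-1.1, -0.6, 0.0]
width: 31.7
grasp_force: 30.0
```

move_arm(
  steps=[
    [[0,0,0.04],0,1],
    [[0,0,0.03],0,1],
    [[0,0,0],0,1],
    [[0,0,0],0,1],
  ],
)

```text
t: 18.18
ee_pos: [482.1, -95.4, 12.4]
orientation: [-0.659, 3.071, -0.001]
ft_force: [-0.8, 0.2, 6.7]
width: 31.7
grasp_force: 30.0
```

move_arm(
  steps=[
    [[0,0,0],0,0.6],
    [[0,0,0],0,0.4],
    [[0,0,0],0,0.4],
    [[0,0,0],0,0.3],
    [[0,0,-0.3],0,0.3],
    [[0,0,-0.8],0,0.3],
    [[0,0,-1],0,0],
    [[0,0,-1],0,0],
    [[0,0,-1],0,0],
    [[0,0,-1],0,0],
    [[0,0,-1],0,0],
    [[0,0,-1],0,0],
    [[0,0,-1],0,0],
    [[0,0,0],0,0],
    [[0,0,0],0,0],
  ],
)

```text
t: 19.43
ee_pos: [482.5, -95.5, 216.1]
orientation: [-0.658, 3.069, -0.002]
ft_force: [-0.2, 0.9, 0.2]
width: 87.9
grasp_force: 0.0
```

```bash
python3 look.py w6 mailer:23 mailer_tray:8; python3 -c "
from h import *
print(go(652.5,162.2,212,91.5))"
```

```text
19.4833 [481.6 -95.3 214.8] (np.float64(4.84), 'cur_y_yaw', np.float64(114.2), 'q6', np.float64(-2.21)) 87.85958012401538 F [-0.6  0.7  0.3]
mailer 0.88 [292.0, 181.0, 29.0, 79.0] [480.4, -95.0, 83.3, 31.9, 24.3]
mailer_tray 0.89 [288.0, 176.0, 59.0, 104.0] [477.7, -97.1, 109.3, 59.6, 24.1]
(array([-10.48,   6.57,   0.05]), 'turn', np.float64(4.54), 'cur_y_yaw', np.float64(114.2), 'q6', np.float64(-2.21))
```

move_arm(
  steps=[
    [[-0.81,0.5,0],0,0],
    [[-0.81,0.5,0],0,0],
    [[-0.81,0.51,0],0,0],
    [[-0.81,0.5,0],0,0],
    [[-0.81,0.51,0],0,0],
    [[-0.81,0.5,0],0,0],
    [[-0.81,0.51,0],0,0],
    [[-0.81,0.5,0],0,0],
    [[-0.8,0.51,0],0,0],
    [[-0.8,0.5,0],0,0],
    [[-0.8,0.51,0],0,0],
    [[-0.8,0.51,0],0,0],
    [[-0.8,0.51,0],0,0],
    [[0,0,0],0.9,0],
    [[0,0,0],0.9,0],
    [[0,0,0],0.9,0],
    [[0,0,0],0.92,0],
    [[0,0,0],0.92,0],
    [[0,0,0],0,0],
    [[0,0,0],0,0],
  ],
)

```text
t: 21.25
ee_pos: [652.7, 161.8, 212.8]
orientation: [0.045, -3.139, 0.001]
ft_force: [-0.3, -0.0, -0.8]
width: 88.0
grasp_force: 0.0
```

```bash
python3 look.py w7 carton:30; python3 -c "
from h import *
print(go(653,163,8.5,91.5))"
```

```text
21.3 [652.8 161.8 213.1] (np.float64(0.33), 'cur_y_yaw', np.float64(91.7), 'q6', np.float64(-1.37)) 87.73672382322717 F [-0.9  0.3  0.1]
carton 0.73 [289.0, 187.0, 57.0, 83.0] [652.2, 162.3, 82.4, 57.2, 1.7]
(array([-0.01,  0.05,  8.2 ]), 'turn', np.float64(0.03), 'cur_y_yaw', np.float64(91.6), 'q6', np.float64(-1.37))
```

View pics/w7.png

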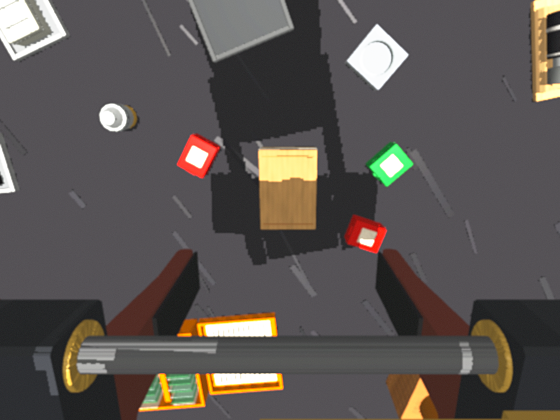

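Carton at (288,188), yaw 1.7°; red boxes at (198,156) and (366,234) lie clear of the finger paths. Take it.

move_arm(
  steps=[
    [[0,0.03,0.9],0,0],
    [[0,0,0.9],0,0],
    [[0,0,0.9],0,0],
    [[0,0,0.9],0,0],
    [[0,0,0.9],0,0],
    [[0,0,0.9],0,0],
    [[0,0,0.9],0,0],
    [[0,0,0.8],0,0],
    [[0,0,0.5],0,0],
    [[0,0,0.3],0,0],
    [[0,0,0.2],0,0],
    [[0,0,0.08],0,0],
    [[0,0,0],0,0.2],
    [[0,0,0],0,0.3],
    [[0,0,0],0,0.4],
    [[0,0,0],0,1],
    [[0,0,0],0,1],
    [[0,0,0],0,1],
    [[0,0,0],0,1],
    [[0,0,0],0,1],
  ],
)

```text
t: 23.02
ee_pos: [653.6, 162.7, 10.5]
orientation: [-0.042, 3.141, 0.0]
ft_force: [-0.9, -0.5, 5.9]
width: 55.6
grasp_force: 30.0
```

move_arm(
  steps=[
    [[0,0,-0.1],0,1],
    [[0,0,-0.3],0,1],
    [[0,0,-0.5],0,1],
    [[0,0,-0.6],0,1],
    [[0,0,-0.6],0,1],
    [[0,0,-0.4],0,1],
    [[0,0,0],0,1],
    [[0,0,0],0,1],
  ],
)

```text
t: 23.68
ee_pos: [654.0, 162.8, 73.9]
orientation: [-0.041, 3.139, 0.001]
ft_force: [-0.1, 0.2, -3.6]
width: 56.0
grasp_force: 30.0
```

```bash
python3 look.py - carton:93; python3 -c "
from h import *
print(go(475,107,72,112.3))"
```

```text
23.7333 [653.3 162.7  72.8] (np.float64(0.3), 'cur_y_yaw', np.float64(91.5), 'q6', np.float64(-1.37)) 55.333381321789005 F [ 0.7 -0.4 -3.8]
carton 0.89 [289.0, 262.0, 132.0, 146.0] [642.1, 162.8, 69.0, 56.0, 1.5]
(array([ 7.17, -2.03,  0.01]), 'turn', np.float64(-4.16), 'cur_y_yaw', np.float64(91.5), 'q6', np.float64(-1.37))
```

move_arm(
  steps=[
    [[0.9,-0.26,0],0,1],
    [[0.9,-0.26,0],0,1],
    [[0.9,-0.26,0],0,1],
    [[0.9,-0.25,0],0,1],
    [[0.9,-0.25,0],0,1],
    [[0.89,-0.25,0],0,1],
    [[0.89,-0.25,0],0,1],
    [[0.89,-0.25,0],0,1],
    [[0,0,0],-0.83,1],
    [[0,0,0],-0.83,1],
    [[0,0,0],-0.83,1],
    [[0,0,0],-0.83,1],
    [[0,0,0],-0.84,1],
    [[0,0,0],0,1],
    [[0,0,0],0,1],
  ],
)

```text
t: 25.03
ee_pos: [475.1, 107.1, 72.0]
orientation: [0.604, -3.082, 0.0]
ft_force: [0.5, -0.6, -4.1]
width: 55.9
grasp_force: 30.0
```

```bash
python3 look.py w8 carton:93 carton_tray:8; python3 -c "
from h import *
print(go(475,107,14,112.3))"
```

```text
25.0833 [475.2 107.1  72.1] (np.float64(4.44), 'cur_y_yaw', np.float64(112.2), 'q6', np.float64(-1.76)) 55.45524013490927 F [ 0.2 -1.1 -3.2]
carton 0.68 [287.0, 261.0, 133.0, 145.0] [463.2, 102.8, 68.0, 55.1, 22.2]
carton_tray 0.88 [285.0, 166.0, 132.0, 56.0] [436.1, 90.8, 82.0, 34.3, -66.4]
(array([ 0.02, -0.  ,  2.33]), 'turn', np.float64(-0.02), 'cur_y_yaw', np.float64(112.2), 'q6', np.float64(-1.76))
```

View pics/w8.png

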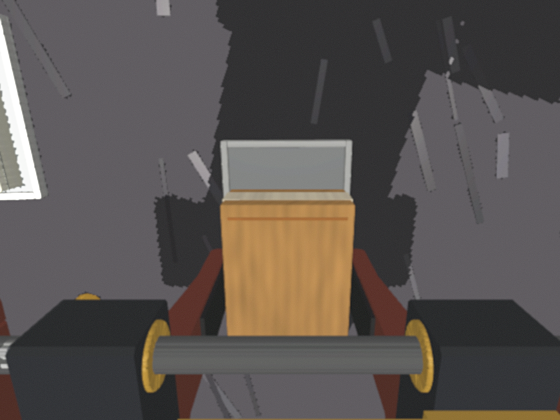

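Carton (column 288) hangs square over its tray (column 286). Lower.

move_arm(
  steps=[
    [[0,0,0.6],0,1],
    [[0,0,0.6],0,1],
    [[0,0,0.5],0,1],
    [[0,0,0.3],0,1],
    [[0,0,0.2],0,1],
    [[0,0,0.08],0,1],
    [[0,0,0.05],0,1],
    [[0,0,0],0,1],
    [[0,0,0],0,1],
  ],
)

```text
t: 25.93
ee_pos: [475.9, 107.3, 14.6]
orientation: [-0.607, 3.081, 0.0]
ft_force: [0.2, -0.8, -4.0]
width: 55.7
grasp_force: 30.0
```

move_arm(
  steps=[
    [[0,0,0.04],0,1],
    [[0,0,0.03],0,1],
    [[0,0,0],0,1],
    [[0,0,0],0,1],
  ],
)

```text
t: 26.27
ee_pos: [476.0, 107.3, 13.5]
orientation: [-0.607, 3.081, -0.0]
ft_force: [-2.0, -0.6, 6.8]
width: 55.9
grasp_force: 30.0
```

move_arm(
  steps=[
    [[0,0,0],0,0.2],
    [[0,0,0],0,0],
    [[0,0,0],0,0],
    [[0,0,0],0,0],
    [[0,0,-0.3],0,0],
    [[0,0,-0.8],0,0],
    [[0,0,-1],0,0],
    [[0,0,-1],0,0],
    [[0,0,-1],0,0],
    [[0,0,-1],0,0],
    [[0,0,-1],0,0],
    [[0,0,-1],0,0],
    [[0,0,-1],0,0],
    [[0,0,0],0,0],
    [[0,0,0],0,0],
  ],
)

```text
t: 27.52
ee_pos: [476.2, 107.4, 216.6]
orientation: [-0.607, 3.079, 0.0]
ft_force: [-1.3, 0.5, -0.3]
width: 87.7
grasp_force: 0.0
```

```bash
python3 look.py w9 carton:33 carton_tray:8; python3 -c "
from h import *
print(go(517.5,406.5,215,102.5))"
```

```text
27.5667 [475.3 107.2 215.2] (np.float64(4.46), 'cur_y_yaw', np.float64(112.3), 'q6', np.float64(-1.76)) 87.90179673989162 F [-0.1 -0.7 -1.6]
carton 0.98 [289.0, 185.0, 56.0, 82.0] [474.4, 106.4, 83.5, 57.3, 23.6]
carton_tray 0.81 [286.0, 173.0, 79.0, 101.0] [469.3, 104.9, 105.8, 83.4, 22.8]
(array([-6.14, 10.43, -0.05]), 'turn', np.float64(1.96), 'cur_y_yaw', np.float64(112.3), 'q6', np.float64(-1.76))
```

move_arm(
  steps=[
    [[-0.48,0.8,0],0,0],
    [[-0.47,0.8,0],0,0],
    [[-0.47,0.8,0],0,0],
    [[-0.47,0.8,0],0,0],
    [[-0.47,0.8,0],0,0],
    [[-0.47,0.8,0],0,0],
    [[-0.47,0.8,0],0,0],
    [[-0.47,0.8,0],0,0],
    [[-0.47,0.8,0],0,0],
    [[-0.47,0.8,0],0,0],
    [[-0.47,0.8,0],0,0],
    [[-0.47,0.81,0],0,0],
    [[-0.48,0.82,0],0,0],
    [[0,0,0],0.98,0],
    [[0,0,0],0.98,0],
    [[0,0,0],0,0],
    [[0,0,0],0,0],
  ],
)

```text
t: 29.08
ee_pos: [517.6, 406.2, 213.3]
orientation: [0.346, -3.12, 0.002]
ft_force: [0.1, -0.0, -0.6]
width: 87.8
grasp_force: 0.0
```

```bash
python3 look.py w10 eyepiece:27.5 lens_rest:17; python3 -c "
import cv2
a=cv2.imread('pics/w10.png');cv2.imwrite('pics/w10c.png',cv2.resize(a[110:270,210:370],None,fx=3.5,fy=3.5,interpolation=2))"
```

```text
29.1333 [517.8 406.1 213.7] (np.float64(2.53), 'cur_y_yaw', np.float64(102.7), 'q6', np.float64(-1.14)) 87.86625018725306 F [-1.6  0.2  0.7]
eyepiece 0.81 [290.0, 186.0, 31.0, 65.0] [515.3, 407.9, 65.6, 32.7, 12.7]
lens_rest 0.77 [288.0, 180.0, 30.0, 81.0] [477.7, 397.9, 29.8, 16.6, -76.6]
```

View pics/w10c.png

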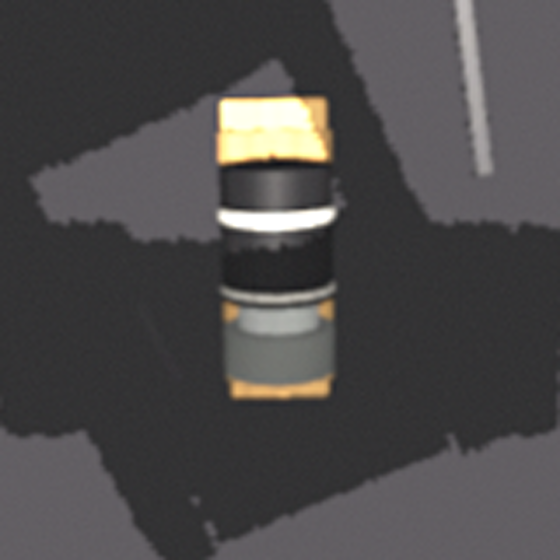

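Eyepiece in the rest: body rows 162–385 of the crop, neck toward the near (+x) side; middle at crop (277,273). Take it.

move_arm(
  steps=[
    [[0.04,0.06,0.9],0,0.2],
    [[0,0,0.9],0,0.2],
    [[0,0,0.9],0,0.2],
    [[0,0,0.9],0,0.2],
    [[0,0,0.9],0,0.2],
    [[0,0,0.9],0,0.2],
    [[0,0,0.9],0,0.2],
    [[0,0,0.7],0,0.2],
    [[0,0,0.4],0,0.2],
    [[0,0,0.24],0,0.2],
    [[0,0,0.1],0,0.2],
    [[0,0,0],0,0.3],
    [[0,0,0],0,0.4],
    [[0,0,0],0,0.5],
    [[0,0,0],0,0.57],
    [[0,0,0],0,0.6],
    [[0,0,0],0,0.63],
    [[0,0,0],0,0.66],
    [[0,0,0],0,1],
    [[0,0,0],0,1],
  ],
)

```text
t: 30.9
ee_pos: [517.2, 407.6, 21.8]
orientation: [-0.343, 3.123, -0.0]
ft_force: [-0.5, -4.1, 5.1]
width: 31.1
grasp_force: 30.0
```

move_arm(
  steps=[
    [[0,0,0],0,1],
    [[0,0,0],0,1],
    [[0,0,0],0,1],
  ],
)

```text
t: 31.15
ee_pos: [517.2, 407.6, 21.8]
orientation: [-0.342, 3.123, -0.0]
ft_force: [0.6, -3.5, 6.1]
width: 31.4
grasp_force: 30.0
```

move_arm(
  steps=[
    [[0,0,-0.1],0,1],
    [[0,0,-0.3],0,1],
    [[0,0,-0.5],0,1],
    [[0,0,-0.6],0,1],
    [[0,0,-0.8],0,1],
    [[0,0,-0.8],0,1],
    [[0,0,-0.5],0,1],
    [[0,0,0],0,1],
    [[0,0,0],0,1],
  ],
)

```text
t: 31.9
ee_pos: [517.4, 408.3, 112.8]
orientation: [-0.342, 3.121, 0.002]
ft_force: [0.4, -0.1, -1.3]
width: 31.0
grasp_force: 30.0
```

```bash
python3 look.py - eyepiece:118; python3 -c "
from h import *
print(go(536,-401,110,73.1))"
```

```text
31.95 [516.7 407.8 111.5] (np.float64(2.5), 'cur_y_yaw', np.float64(102.5), 'q6', np.float64(-1.14)) 31.771108758489692 F [-0.6  0.1 -1.3]
eyepiece 0.74 [287.0, 271.0, 70.0, 129.0] [515.6, 408.0, 69.0, 32.2, 13.4]
(array([  6.24, -31.74,   0.05]), 'turn', np.float64(5.88), 'cur_y_yaw', np.float64(102.5), 'q6', np.float64(-1.14))
```

move_arm(
  steps=[
    [[0.19,-0.96,0],0,1],
    [[0.19,-0.96,0],0,1],
    [[0.19,-0.96,0],0,1],
    [[0.19,-0.96,0],0,1],
    [[0.19,-0.96,0],0,1],
    [[0.19,-0.96,0],0,1],
    [[0.19,-0.96,0],0,1],
    [[0.19,-0.96,0],0,1],
    [[0.19,-0.96,0],0,1],
    [[0.19,-0.96,0],0,1],
    [[0.19,-0.96,0],0,1],
    [[0.19,-0.96,0],0,1],
    [[0.19,-0.96,0],0,1],
    [[0.19,-0.96,0],0,1],
    [[0.19,-0.96,0],0,1],
    [[0.19,-0.96,0],0,1],
    [[0.19,-0.96,0],0,1],
    [[0.19,-0.96,0],0,1],
    [[0.19,-0.96,0],0,1],
    [[0.19,-0.96,0],0,1],
  ],
)

```text
t: 33.67
ee_pos: [527.2, -82.4, 110.2]
orientation: [0.342, -3.121, -0.001]
ft_force: [-0.1, 0.4, -0.8]
width: 31.4
grasp_force: 30.0
```

move_arm(
  steps=[
    [[0.19,-0.96,0],0,1],
    [[0.19,-0.96,0],0,1],
    [[0.19,-0.96,0],0,1],
    [[0.19,-0.96,0],0,1],
    [[0.19,-0.96,0],0,1],
    [[0.19,-0.96,0],0,1],
    [[0.19,-0.96,0],0,1],
    [[0.19,-0.96,0],0,1],
    [[0.19,-0.96,0],0,1],
    [[0.19,-0.96,0],0,1],
    [[0.19,-0.96,0],0,1],
    [[0.19,-0.96,0],0,1],
    [[0.18,-0.96,0],0,1],
    [[0,0,0],0.98,1],
    [[0,0,0],0.98,1],
    [[0,0,0],0.98,1],
    [[0,0,0],0.98,1],
    [[0,0,0],0.98,1],
    [[0,0,0],0.98,1],
    [[0,0,0],0,1],
  ],
)

```text
t: 35.33
ee_pos: [534.9, -398.6, 109.7]
orientation: [-0.466, -3.104, -0.002]
ft_force: [0.3, 0.5, -0.2]
width: 31.0
grasp_force: 30.0
```

```bash
python3 look.py w11 eyepiece:118 eyepiece_tray:8; python3 -c "
from h import *
print(go(536,-401,25,73.1))
c=cam('top');
for t in ['eyepiece_tray']:
  for r in cams.cut_out('top',t)[:2]:print(r['p'],rect(c,r['pixels'],8))
"
```

```text
35.3833 [ 535.1 -398.7  110. ] (np.float64(-3.36), 'cur_y_yaw', np.float64(73.2), 'q6', np.float64(-1.94)) 31.513195799303215 F [ 0.3  0.3 -0.2]
eyepiece 0.59 [286.0, 270.0, 73.0, 132.0] [531.7, -398.1, 67.4, 31.6, -16.4]
eyepiece_tray 0.95 [283.0, 201.0, 79.0, 100.0] [525.1, -401.4, 76.4, 59.8, -17.5]
(array([-0.05, -0.07,  3.42]), 'turn', np.float64(0.03), 'cur_y_yaw', np.float64(73.3), 'q6', np.float64(-1.94))
0.88 [ 516.2 -396.6   66.2   57.8   72.3]
0.64 [481.9 109.   78.5  55.2  22.8]
```

View pics/w11.png

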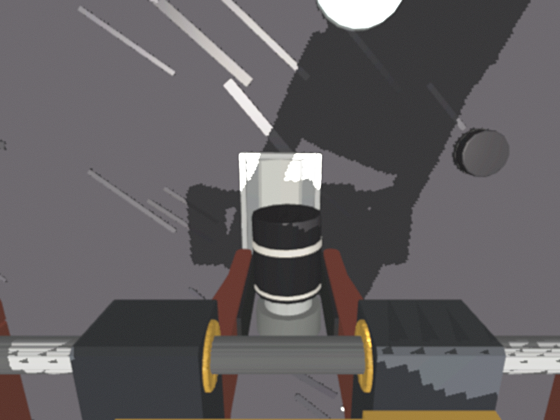

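Run:
```python
from h import *
c=cam('wrist');g=cv2.cvtColor(c[0],cv2.COLOR_RGB2GRAY)
for r in (170,185,197): print(r,[int(v) for v in g[r,232:330]])
o=ctrl.get_obs();e=np.array(o['ee_pos']);a=np.radians(-16.9);X=np.array([np.cos(a),np.sin(a)]);Y=np.array([-X[1],X[0]])
for uv,z in [((240,154),8),((321,154),8),((240,185),8),((321,185),8),((260,185),17),((302,185),17)]:
    p=w(c,uv,z)[0]-e[:2];print(uv,z,np.round([p@X,p@Y],1))
```

```text
170 [108, 107, 109, 106, 107, 105, 100, 131, 251, 255, 255, 255, 255, 255, 251, 252, 255, 255, 255, 255, 255, 255, 255, 179, 144, 147, 154, 166, 175, 180, 193, 201, 201, 202, 201, 202, 202, 202, 202, 201, 201, 202, 202, 202, 201, 202, 202, 202, 201, 203, 202, 202, 202, 200, 200, 227, 255, 255, 255, 255, 255, 255, 255, 255, 255, 255, 255, 255, 254, 251, 254, 255, 255, 255, 255, 255, 255, 255, 255, 255, 255, 255, 255, 254, 255, 255, 255, 255, 255, 240, 107, 102, 106, 107, 108, 106, 108, 108]
185 [108, 107, 107, 108, 107, 108, 104, 102, 185, 255, 255, 255, 255, 255, 204, 142, 145, 149, 149, 150, 150, 149, 150, 149, 149, 150, 154, 165, 175, 183, 193, 200, 203, 202, 203, 202, 201, 201, 202, 200, 202, 203, 202, 203, 204, 202, 201, 202, 203, 202, 204, 203, 203, 202, 203, 202, 203, 202, 203, 203, 202, 203, 203, 203, 202, 203, 200, 189, 178, 173, 162, 151, 147, 149, 149, 149, 150, 149, 148, 150, 146, 141, 192, 255, 255, 255, 255, 255, 255, 198, 49, 51, 57, 57, 56, 55, 56, 55]
197 [57, 55, 58, 57, 58, 58, 55, 53, 69, 132, 186, 196, 195, 189, 167, 141, 142, 147, 147, 147, 148, 147, 148, 149, 146, 148, 151, 161, 174, 179, 189, 201, 202, 202, 201, 201, 202, 202, 202, 202, 202, 202, 202, 202, 203, 202, 201, 202, 201, 203, 202, 203, 203, 203, 203, 202, 203, 202, 202, 203, 202, 201, 203, 202, 202, 203, 197, 185, 176, 169, 159, 149, 146, 147, 148, 148, 147, 148, 148, 147, 147, 147, 148, 168, 192, 197, 196, 175, 118, 65, 53, 57, 57, 59, 57, 59, 59, 58]
(240, 154) 8 [-44.9 -35. ]
(321, 154) 8 [-45.   24.4]
(240, 185) 8 [-21.7 -35.9]
(321, 185) 8 [-21.8  25.1]
(260, 185) 17 [-23.6 -20.1]
(302, 185) 17 [-23.7  10.4]
```

move_arm(
  steps=[
    [[0,-0.18,0.4],0,1],
    [[0,0,0.6],0,1],
    [[0,0,0.6],0,1],
    [[0,0,0.4],0,1],
    [[0,0,0],0,1],
    [[0,0,0],0,1],
  ],
)

```text
t: 36.13
ee_pos: [533.7, -402.9, 59.8]
orientation: [-0.461, -3.105, -0.002]
ft_force: [-0.4, 0.1, -1.1]
width: 31.4
grasp_force: 30.0
```

Run:
```python
from h import *
c=cam('wrist');cv2.imwrite('pics/w12.png',c[0][:,:,::-1])
o=ctrl.get_obs();e=np.array(o['ee_pos']);print(e);g=cv2.cvtColor(c[0],cv2.COLOR_RGB2GRAY)
for r in cams.cut_out('wrist','eyepiece_tray')[:1]:
    cs=np.argwhere(r['pixels']);r0=cs[:,0].min();print(r['rect'])
    a=np.radians(-16.9);X=np.array([np.cos(a),np.sin(a)]);Y=np.array([-X[1],X[0]])
    for row in range(r0+2,r0+40,6):
        k=np.where(r['pixels'][row])[0];p=w(c,[(k[0]-.5,row),(k[-1]+.5,row)],8)-e[:2];print(row,k[0],k[-1],np.round(p@Y,1),np.round((p@Y).mean(),1),np.round(p@X,1))
for r in cams.cut_out('wrist','eyepiece')[:1]:print(r['p'],rect(c,r['pixels'],e[2]+6)[:2]-e[:2])
```

```text
[ 534.29246051 -403.38084782   60.79370153]
[287.1, 205.7, 99.6, 88.8]
164 238 335 [-29.7  28.8] -0.5 [-46.2 -46.2]
170 238 336 [-29.9  29.5] -0.2 [-42.6 -42.6]
176 237 335 [-30.6  29.1] -0.8 [-39. -39.]
182 238 335 [-30.1  29.2] -0.5 [-35.3 -35.3]
188 238 335 [-30.3  29.3] -0.5 [-31.6 -31.6]
194 238 334 [-30.4  28.9] -0.8 [-27.8 -27.8]
200 238 333 [-30.6  28.4] -1.1 [-24.  -24.1]
0.91 [-3.29246051  0.88084782]
```

View pics/w12.png

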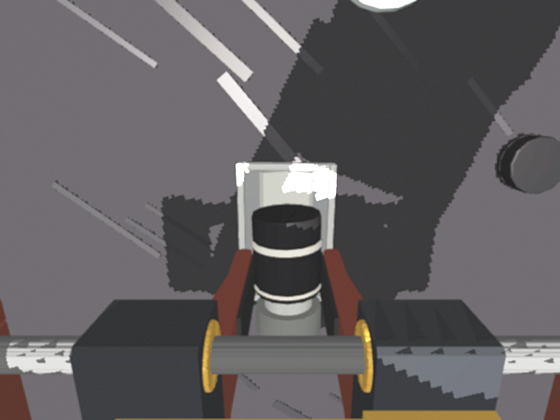

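Eyepiece (column 287) sits over the channel (tray columns 238–335, centre 286.5), aligned. Lower.

move_arm(
  steps=[
    [[0,-0.02,0.4],0,1],
    [[0,0,0.4],0,1],
    [[0,0,0.3],0,1],
    [[0,0,0.2],0,1],
    [[0,0,0.1],0,1],
    [[0,0,0.05],0,1],
    [[0,0,0],0,1],
    [[0,0,0],0,1],
  ],
)

```text
t: 36.95
ee_pos: [534.4, -404.1, 25.3]
orientation: [0.461, 3.107, -0.0]
ft_force: [0.7, 0.5, 0.0]
width: 31.1
grasp_force: 30.0
```

move_arm(
  steps=[
    [[0,0,0.06],0,1],
    [[0,0,0.05],0,1],
    [[0,0,0],0,1],
    [[0,0,0],0,1],
  ],
)

```text
t: 37.28
ee_pos: [534.3, -404.1, 22.5]
orientation: [0.461, 3.107, -0.0]
ft_force: [0.0, -0.7, -0.6]
width: 31.5
grasp_force: 30.0
```

move_arm(
  steps=[
    [[0,0,0.04],0,1],
    [[0,0,0],0,1],
    [[0,0,0],0,1],
  ],
)

```text
t: 37.53
ee_pos: [534.4, -404.2, 22.2]
orientation: [0.462, 3.107, -0.0]
ft_force: [-2.1, 0.9, 5.1]
width: 30.8
grasp_force: 29.9
```

move_arm(
  steps=[
    [[0,0,0],0,0.6],
    [[0,0,0],0,0.55],
    [[0,0,0],0,0.5],
    [[0,0,0],0,0.4],
    [[0,0,0],0,0.3],
    [[0,0,0],0,0.3],
    [[0,0,-0.2],0,0.3],
    [[0,0,-0.6],0,0.3],
    [[0,0,-1],0,0],
    [[0,0,-1],0,0],
    [[0,0,-1],0,0],
    [[0,0,-1],0,0],
    [[0,0,-1],0,0],
    [[0,0,-1],0,0],
    [[0,0,-1],0,0],
    [[0,0,0],0,0],
    [[0,0,0],0,0],
  ],
)

```text
t: 38.95
ee_pos: [535.1, -404.7, 219.5]
orientation: [0.461, 3.103, -0.004]
ft_force: [0.5, 0.2, -0.7]
width: 87.8
grasp_force: 0.0
```

```bash
python3 look.py w13 eyepiece:27.5 eyepiece_tray:8
python3 - <<'E'
from h import *
a=cv2.imread('pics/w13.png');b=cam('scene');bb=cv2.resize(b[0][110:380,150:450,::-1],None,fx=1.4,fy=1.4,interpolation=2)
o=np.zeros((420,720,3),np.uint8);o[:378,:420]=bb;o[:400,440:720]=cv2.resize(a[90:290,220:360],(280,400));cv2.imwrite('pics/end.png',o)
E
```

```text
39.0 [ 534.3 -404.   217.6] (np.float64(-3.38), 'cur_y_yaw', np.float64(73.1), 'q6', np.float64(-1.94)) 87.84938270701512 F [-0.8 -0.3 -0.9]
eyepiece 0.66 [289.0, 184.0, 32.0, 65.0] [533.2, -403.5, 64.6, 32.8, -16.9]
```

View pics/end.png

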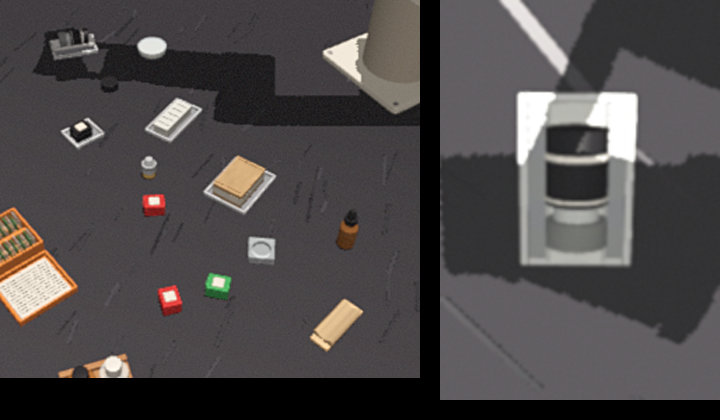

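All pieces lie in their trays, the eyepiece is home in its channel (crop (577,187)), and the dropper stands at (348,230).

```bash
python3 -c "
from workcell import ctrl
print(ctrl.close_job())"
```

```text
the job is handed in; nothing more can be done
None
```

The job is handed in at about 39 s of the 128 s allowed: the last pictures showed the cover-slip box, mailer and carton in their own trays, the eyepiece lying in the V channel, everything released and the dropper bottle still standing; the hand-in call returned no verdict.

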